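# Set the guest room candles out on their coasters and on the books

## Robot

A 6-joint arm with a two-finger parallel gripper is mounted at the origin on the work surface. World frame = base frame: x ahead of the robot, y to its left, z up, the work surface at z = 0. Lengths are in m, angles in rad, forces in N, time in s.
With the tool pointing down it reaches from about 0.35 to 0.85 m from the base axis. Payload 8.1 kg.
Tool frame: the origin (TCP) lies at the very end of the fingers, on their centre line; the grasp point (between the pads) lies robot.hold_point_z behind it (robot.hold_point_z is the distance from the TCP to the grasp point, in m); z points along the fingers, y is the direction in which the jaws open and shut (so a half turn about z gives the same grasp; the last joint's range is limited). The gripper opens to 93 mm and grips with 3 to 60 N. Pads are 15 mm wide; open, the fingers measure 128 mm over their backs; the gripper's body (75 mm by 188 mm) begins 65 mm behind the grasp point.
Start: joints at [1.229, 0.13, 1.488, -0, 1.523, -0.085], TCP at [0.152, 0.58, 0.219] pointing down, gripper open.
Joint ranges: [-2.96, 2.96], [-0.89, 2.26], [0.02, 2.5], [-1.34, 4.48], [0, 2.73], [-2.66, 2.66]. Speed limits (rad/s): [2.39, 2.39, 2.79, 3.14, 3.14, 3.14].

## Interface

Orientations are given as a rotation vector (axis times angle).
In Python, from plant import robot, cams gives the robot as it stands. The module is installed in compiled form; this text tells all that it offers.
- The arm moves only by the tool step_arm, never from a script. Its argument "deltas" is a list of rows, each an object with "offset": the shift along the tool's x, y, z in cm, a list of three; "roll": the turn about the tool's z in rad. In form: [{"offset": [x, y, z], "roll": roll}, ...]. A call has 1 to 12 rows; each row shifts and turns the commanded pose from where the row before left it, along the tool's axes as they then stand; what a row does not reach is not made up. A row lasts 1/8 s, in which the tool goes at most 62.5 mm and 10.7 degrees, less where a joint would pass 70% of its speed; a pose out of reach is approached as far as the arm can. A call with a gripper value outside its range is refused whole. "fingers" is the finger opening in cm, from 0 to 9.3, set as the call begins (left out, the last holds). The fingers move at their own pace and stop on an object; "grip_force" is the grip in N (left out, the last holds). Time passes only in rows, so rows that do not move let the fingers close. It gives the time, the measured TCP pose, the force and the opening at its end, in the units of the state.
- robot.read_state(): the state, without advancing time (a new reading comes with each control period).
- cams.read_camera(name): name is "scene" or "top" or "wrist"; returns a dict with "pixels" (400x640x3 uint8, red, green, blue), "fx", "fy", "cx", "cy" (pixels), "k1" (the pictures are not rectified: a ray, as slopes to the right and down, at radius r is drawn at 1 + k1 r^2 times it, then the intrinsics apply), "extrinsics" (4x4, takes a point from world to camera coordinates). Camera axes: x right, y down, z forward; pixel columns grow to the right and rows downward; lengths in m; the calibration is good to about 2 mm. A picture is of the moment at which its call begins. There is no depth.
- robot.close_job(): hands the job in, once; it reports no verdict.
Trained networks look in a picture, given as the dict that the camera call returned (one of the last four; its "shot" number tells which), for a name from the list of things; names that differ only in an ending like _2 or _b are one class to them, and where a whole thing is asked for, a point or a joint stands for the part that bears it (a point fixed in the world has none). Each returns a list of dicts, best first, with "score" (0 to 1); they miss things now and then, are a little off and sometimes report something else, mostly with a low value. They report only what shows in the picture. A call takes as long as a camera call. They do not tell look-alikes from the thing itself.
- cams.boxes_of(picture, thing): "xy" ([column, row] in pixels, amid what is visible of it).
- cams.silhouettes(picture, thing): "mask" (400x640 bool, what is visible of it) and "xy" ([column, row] in pixels, amid what is visible of it).
- cams.pinpoint(picture, thing): "xy" ([column, row] in pixels: a listed point, or the origin of a listed thing).
The state is a dict: "t": time; "q": joint angles; "dq": joint speeds; "joint_torque": joint torques, N m; "tool_pos": TCP position; "orientation": TCP orientation; "force": force on the tool from outside, world axes, zero at the start; "wrist_torque": the same for the moment, N m; "opening": finger opening in m.
Only numpy, scipy, OpenCV 4.12 (cv2) and the standard library are available. Lean on these libraries where they do the work, as an engineer would, in place of code of your own. Each camera call takes 0.05 s, during which the arm holds its last target. There are 200 camera calls.

## Task

Set the three small candles out upright, each in the middle of the coaster of its own colour; when all three stand there, lift the tall ivory candle out of the divided carton and stand it on the round motif in the middle of the top book. They are glass: set them down rather than drop them, and do not tip them over. Leave the lidded red jar where it stands.

Things in the scene. Friction and masses are not known exactly. Their poses are not given: they have to be found in the camera images.
- candle_red: Small red candle: straight upright red glass, 56 mm across and 75 mm tall, open top with red wax 13 mm below the rim and a black wick. 0.25 kg. Loose. Origin: centre of its underside; z up along its axis. Round, so its yaw has no meaning.
- coaster_red: Flat round red coaster, 100 mm across and 8 mm thick, with a paler 60 mm disc marking its middle. Held fast to the dresser. Origin: centre of its underside, on the dresser top (z = 0).
- candle_yellow: Small yellow candle: straight upright yellow glass, 56 mm across and 75 mm tall, open top with yellow wax 13 mm below the rim and a black wick. 0.25 kg. Loose. Origin: centre of its underside; z up along its axis. Round, so its yaw has no meaning.
- coaster_yellow: Flat round yellow coaster, 100 mm across and 8 mm thick, with a paler 60 mm disc marking its middle. Held fast to the dresser. Origin: centre of its underside, on the dresser top (z = 0).
- candle_blue: Small blue candle: straight upright blue glass, 56 mm across and 75 mm tall, open top with blue wax 13 mm below the rim and a black wick. 0.25 kg. Loose. Origin: centre of its underside; z up along its axis. Round, so its yaw has no meaning.
- coaster_blue: Flat round blue coaster, 100 mm across and 8 mm thick, with a paler 60 mm disc marking its middle. Held fast to the dresser. Origin: centre of its underside, on the dresser top (z = 0).
- candle_tall: Tall ivory candle: pale straight glass, 58 mm across and 150 mm tall, ivory wax 18 mm below the rim, black wick. 0.42 kg, loose. It stands in one of the four cells of the carton and rises 59 mm above the carton's rim and dividers. Origin: centre of its underside (at the start on the carton's 4 mm floor); z up along its axis.
- carton: Open cardboard carton, 164 x 164 mm, 95 mm high, floor 4 mm thick, walls 4 mm; two crossed dividers as high as the walls part it into four cells about 76 mm square. Three cells hold squat white lidded jars, 56 mm across, that end below the rim; the fourth holds the tall candle. Held fast. Origin: centre of its underside; x and y along its walls.
- books: Flat stack of three hardback books (green, brown, pale blue-white on top), about 155 x 225 mm, held fast; its flat top is 80 mm above the dresser. A dark blue round motif, 66 mm across, marks the middle of the top cover. Origin: centre of the underside of the stack, straight below the motif; y along the books' long side.
- jar: Lidded jar that is not a candle: red glass, 56 mm across (58 mm at the lid), steel lid with a round steel knob, 81 mm tall in all. 0.22 kg, loose, standing among the small candles. Origin: centre of its underside.
Not all that is in view belongs to the job. Several things have the shape of the candle_yellow; the one meant has the colours described above.

How it is judged:
By the outcome, as a careful person would: the job done as asked, in the order asked, and still so for the second after the job is handed in, with the robot touching nothing.
It also fails if it takes over 112 s, if anything falls off the work surface, if the arm or the gripper's body presses on something with over 40 N, if the wrist force passes 120 N, or if a joint passes its speed limit or range.

## Working session

There is one attempt and no reset: what is moved stays moved. The work goes in short steps, Python scripts to look and compute and a tool call to move; the robot and the scene stay as the last step left them, time stands still between calls to the robot, and variables do not carry over. Pictures are saved under pics/ and viewed, about 12 in all and at most 16, crops included, and the job is handed in when it is done.

Besides the shell and the picture viewer there is one more tool, called after "Request:" as a command line: name --argument value ..., lists and objects as JSON in quotes. step_arm: Moves the arm, as the interface text tells. Its arguments: {"type":"object","properties":{"deltas":{"type":"array"},"fingers":{"type":"number"},"grip_force":{"type":"number"}},"required":["deltas"]}

```bash
mkdir -p pics
cat > h.py <<'E'
import numpy as np, cv2
from plant import robot, cams
def save(p,name,crop=None,s=1):
    im=cv2.cvtColor(p["pixels"],cv2.COLOR_RGB2BGR)
    if crop: im=im[crop[1]:crop[3],crop[0]:crop[2]]
    cv2.imwrite("pics/"+name,cv2.resize(im,None,fx=s,fy=s,interpolation=cv2.INTER_CUBIC))
def ray(p,uv):
    a=np.array([(uv[0]-p["cx"])/p["fx"],(uv[1]-p["cy"])/p["fy"]]);b=a.copy()
    for _ in range(20): b=a/(1+p["k1"]*(b@b))
    E=np.array(p["extrinsics"]);R,t=E[:3,:3],E[:3,3]
    return -R.T@t, R.T@np.array([b[0],b[1],1])
def atz(p,uv,z):
    c,d=ray(p,uv);return c+d*(z-c[2])/d[2]
def proj(p,X):
    E=np.array(p["extrinsics"]);c=E[:3,:3]@np.array(X)+E[:3,3];a=c[:2]/c[2];a=a*(1+p["k1"]*(a@a))
    return np.array([a[0]*p["fx"]+p["cx"],a[1]*p["fy"]+p["cy"]])
E
python3 - <<'E'
from h import *
np.set_printoptions(precision=3,suppress=True)
s=robot.read_state();print(s["t"],s["tool_pos"],s["orientation"],s["opening"],robot.hold_point_z)
for c in("top","scene"):
    p=cams.read_camera(c);save(p,c+"0.png",None,1.25)
    print(c,ray(p,(320,200)))
    for n in("candle_red","candle_yellow","candle_blue","candle_tall","coaster_red","coaster_yellow","coaster_blue","carton","books","jar"):
        z=.004 if n=="candle_tall" else 0
        print(n,[(np.round(d["xy"]),round(d["score"],2),atz(p,d["xy"],z)[:2]) for d in cams.pinpoint(p,n)[:4]])
E
```

```text
0.0 [0.152 0.58  0.218] [-0.402 -3.115  0.003] 0.09296640797856386 0.0188
top (array([ 0.315, -0.013,  1.258]), array([ 0.157,  0.009, -0.988]))
candle_red [(array([383., 223.]), 0.57, array([ 0.445, -0.185]))]
candle_yellow [(array([213., 257.]), 0.97, array([0.348, 0.314])), (array([256., 212.]), 0.94, array([0.481, 0.189])), (array([276., 250.]), 0.84, array([0.369, 0.129])), (array([237., 251.]), 0.66, array([0.365, 0.243]))]
candle_blue [(array([337., 212.]), 0.92, array([ 0.478, -0.049]))]
candle_tall [(array([204., 216.]), 0.76, array([0.469, 0.345]))]
coaster_red [(array([368., 162.]), 0.95, array([ 0.628, -0.144])), (array([196., 202.]), 0.21, array([0.509, 0.369]))]
coaster_yellow [(array([316., 161.]), 0.62, array([0.634, 0.011]))]
coaster_blue [(array([274., 160.]), 0.81, array([0.637, 0.137]))]
carton [(array([197., 206.]), 0.9, array([0.5  , 0.366])), (array([206., 217.]), 0.33, array([0.466, 0.337]))]
books [(array([446., 201.]), 0.91, array([ 0.511, -0.375]))]
jar [(array([298., 218.]), 0.72, array([0.463, 0.065]))]
scene (array([ 0.967, -0.639,  0.761]), array([-0.44
[... 229 characters left out ...]
.62, array([0.34 , 0.341])), (array([313., 162.]), 0.56, array([0.362, 0.14 ]))]
candle_blue [(array([304., 214.]), 0.64, array([ 0.471, -0.047]))]
candle_tall []
coaster_red [(array([336., 260.]), 0.92, array([ 0.623, -0.125])), (array([393., 196.]), 0.51, array([0.624, 0.143]))]
coaster_yellow [(array([368., 222.]), 0.58, array([0.62 , 0.021]))]
coaster_blue [(array([390., 195.]), 0.71, array([0.615, 0.141]))]
carton [(array([396., 145.]), 0.7, array([0.519, 0.351])), (array([263., 241.]), 0.33, array([ 0.447, -0.177]))]
books [(array([225., 311.]), 0.93, array([ 0.512, -0.366])), (array([307., 214.]), 0.23, array([ 0.477, -0.042]))]
jar [(array([324., 185.]), 0.74, array([0.448, 0.075]))]
```

View pics/top0.png

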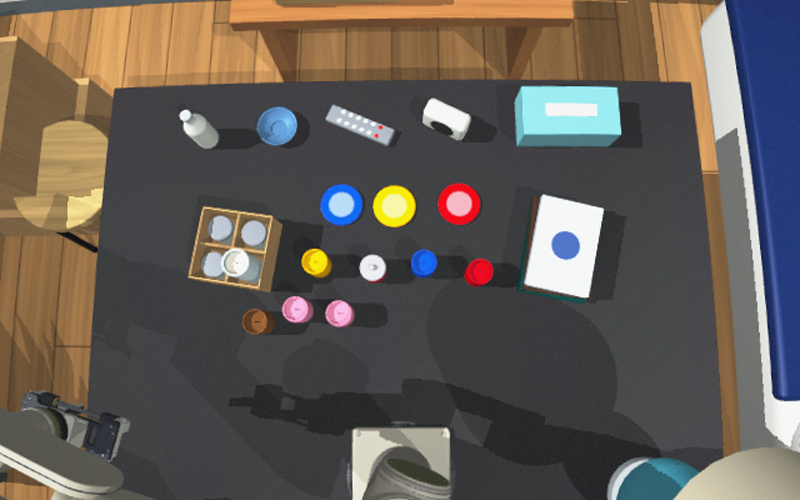

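View pics/scene0.png

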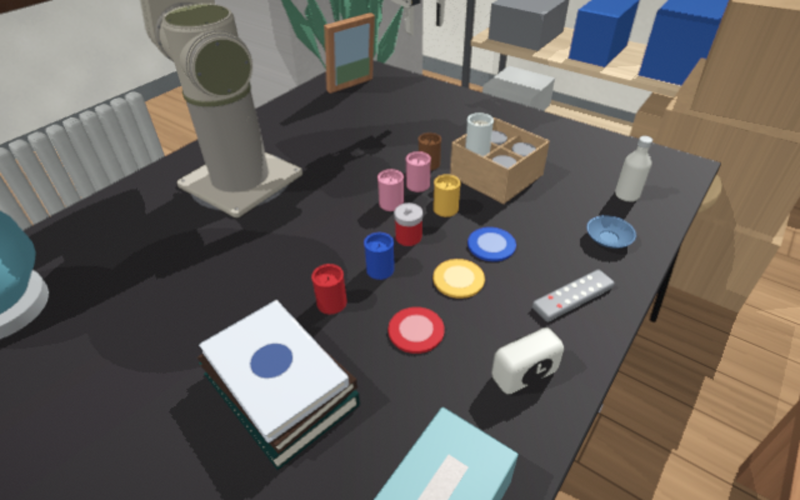

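The top view shows the candles in a row: yellow at about (253,210), jar (298,213), blue (339,210) and red (383,217) in native pixels. The look-alikes for candle_yellow are brown (206,257) and two pinks (237,248) and (272,250). The only saturated yellow one is (253,210), with its base at x≈0.48, y≈0.19. The red lidded jar could be taken for candle_red, but its lid is steel. Next I'll refine the positions by fitting projected cylinders to the masks.

```bash
cat >> h.py <<'E'
from scipy.optimize import least_squares
def cyl(p,xy,r,z0,z1):
    a=np.linspace(0,2*np.pi,40)
    P=np.array([proj(p,(xy[0]+r*np.cos(t),xy[1]+r*np.sin(t),z)) for z in(z0,z1) for t in a],np.float32)
    return cv2.convexHull((P*16).round()/16)
def hullc(p,xy,r,z0,z1):
    m=cv2.moments(cyl(p,xy,r,z0,z1));return np.array([m["m10"],m["m01"]])/m["m00"]
def fit(p,mask,guess,r,z0,z1):
    ys,xs=np.nonzero(mask);c=np.array([xs.mean(),ys.mean()])
    f=least_squares(lambda x:hullc(p,x,r,z0,z1)-c,guess,diff_step=1e-3)
    return f.x, mask.sum()/cv2.contourArea(cyl(p,f.x,r,z0,z1))
T={"candle_red":((.44,-.178),.028,0,.075),"candle_yellow":((.479,.192),.028,0,.075),"candle_blue":((.475,-.048),.028,0,.075),
"coaster_red":((.626,-.135),.05,0,.008),"coaster_yellow":((.627,.016),.05,0,.008),"coaster_blue":((.626,.139),.05,0,.008),
"jar":((.455,.07),.028,0,.075),"candle_tall":((.467,.34),.029,.095,.154)}
def measure(p,n,verbose=True):
    g,r,z0,z1=T[n];e=hullc(p,g,r,z0,z1)
    ds=[d for d in cams.silhouettes(p,n) if np.hypot(*(np.array(d["xy"])-e))<25]
    if not ds: print(n,"none");return
    d=min(ds,key=lambda d:np.hypot(*(np.array(d["xy"])-e)))
    x,q=fit(p,d["mask"],g,r,z0,z1);print(n,x.round(4),"area ratio %.2f"%q,"score %.2f"%d["score"]);return x
def motif(p):
    h=cv2.cvtColor(p["pixels"],cv2.COLOR_RGB2HSV);m=cv2.inRange(h,(100,90,60),(130,255,255))
    k,l,st,ce=cv2.connectedComponentsWithStats(m);e=proj(p,(.512,-.37,.08))
    i=1+np.argmin(np.hypot(*(ce[1:]-e).T)+1000*(st[1:,4]<150));return atz(p,ce[i],.08)[:2],st[i,4]
E
python3 - <<'E'
from h import *
for c in("top","scene"):
    p=cams.read_camera(c);print(c)
    for n in T: measure(p,n)
    print("motif",motif(p))
    b=cams.silhouettes(p,"carton")
    if b:
        print("carton rect",cv2.minAreaRect(np.argwhere(b[0]["mask"])[:,::-1].astype(np.float32)))
p=cams.read_camera("wrist");print(ray(p,(320,200)));s=robot.read_state();print(s["tool_pos"])
import numpy as np
q=cams.read_camera("top")
crop=q["pixels"][160:270,150:310]
save(q,"yel.png",(150,160,310,270),5)
E
```

```text
top
candle_red [ 0.4567 -0.1776] area ratio 1.02 score 0.91
candle_yellow [0.4799 0.1885] area ratio 0.93 score 0.64
candle_blue [ 0.4774 -0.052 ] area ratio 0.93 score 0.70
coaster_red none
coaster_yellow [0.621  0.0147] area ratio 0.94 score 0.70
coaster_blue [0.6248 0.1409] area ratio 0.99 score 0.58
jar [0.4677 0.0605] area ratio 1.06 score 0.75
candle_tall [0.4642 0.3369] area ratio 1.23 score 0.97
motif (array([ 0.51177583, -0.3687767 ]), np.int32(399))
carton rect ((188.3150177001953, 198.70230102539062), (66.5250244140625, 59.68244552612305), 8.746162414550781)
scene
candle_red [ 0.4545 -0.1756] area ratio 0.98 score 0.59
candle_yellow none
candle_blue [ 0.4775 -0.0537] area ratio 0.94 score 0.57
coaster_red [ 0.625  -0.1392] area ratio 0.94 score 0.87
coaster_yellow [0.6218 0.0149] area ratio 0.94 score 0.75
coaster_blue [0.6242 0.1412] area ratio 0.94 score 0.64
jar [0.4673 0.0595] area ratio 0.96 score 0.97
candle_tall none
motif (array([ 0.50993648, -0.36773273]), np.int32(668))
carton rect ((397.82879638671875, 126.87672424316406), (75.06385803222656, 61.32559585571289), 24.443954467773438)
(array([0.08561349, 0.59976836, 0.38535485]), array([ 0.22203273, -0.06374183, -0.97317269]))
[0.15236966 0.58032649 0.21860898]
```

View pics/yel.png

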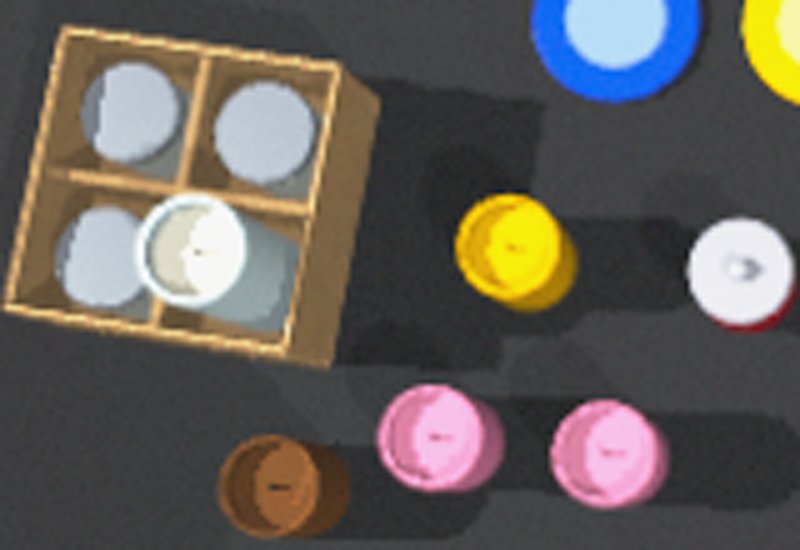

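The crop confirms it: the saturated yellow candle is centred at crop (510,250), with pink and brown look-alikes below it. The tall candle is in the carton's near-right cell. I'll start moving: align the tool with the world axes, then hover over yellow.

Request:
step_arm --deltas '[{"offset":[0,0,0],"roll":-0.128},{"offset":[0,0,0],"roll":-0.129},{"offset":[-3.28,-3.92,0],"roll":0},{"offset":[-3.28,-3.92,0],"roll":0},{"offset":[-3.28,-3.92,0],"roll":0},{"offset":[-3.28,-3.92,0],"roll":0},{"offset":[-3.28,-3.92,0],"roll":0},{"offset":[-3.28,-3.92,0],"roll":0},{"offset":[-3.28,-3.92,0],"roll":0},{"offset":[-3.28,-3.92,0],"roll":0},{"offset":[-3.28,-3.92,0],"roll":0},{"offset":[-3.28,-3.92,0],"roll":0}]' --fingers 9.3 --grip_force 20

```text
t: 3.7
tool_pos: [0.4814, 0.187, 0.2189]
orientation: [-0.0, 3.141, 0.0]
force: [-0.4, 1.1, 0.3]
opening: 0.093
```

Run:
```python
from h import *
s=robot.read_state();print(s["t"],s["tool_pos"],s["orientation"],s["force"])
p=cams.read_camera("wrist");save(p,"w1.png",None,1.25)
for n in("candle_yellow","coaster_blue","coaster_yellow","jar","candle_tall"):
    measure(p,n)
q=cams.read_camera("top")
measure(q,"coaster_red")
print("tall rim",atz(q,(188,210),.154),"carton rim corners",[atz(q,(150+a/5,160+b/5),.095)[:2].round(3) for a,b in((65,28),(338,68),(285,350),(8,308))])
```

```text
3.7 [0.48144538 0.18698719 0.21892402] [-2.17959496e-04  3.14092982e+00  4.31594642e-04] [-0.38823967  1.11444449  0.2857524 ]
candle_yellow [0.4783 0.1925] area ratio 0.97 score 0.84
coaster_blue [0.6033 0.1423] area ratio 0.47 score 0.81
coaster_yellow none
jar [0.4643 0.0645] area ratio 0.98 score 0.90
candle_tall [0.4642 0.3415] area ratio 1.15 score 0.57
coaster_red [ 0.6253 -0.1406] area ratio 0.98 score 0.95
tall rim [0.46534197 0.34409584 0.154     ] carton rim corners [array([0.6  , 0.442]), array([0.576, 0.284]), array([0.418, 0.308]), array([0.441, 0.465])]
```

View pics/w1.png

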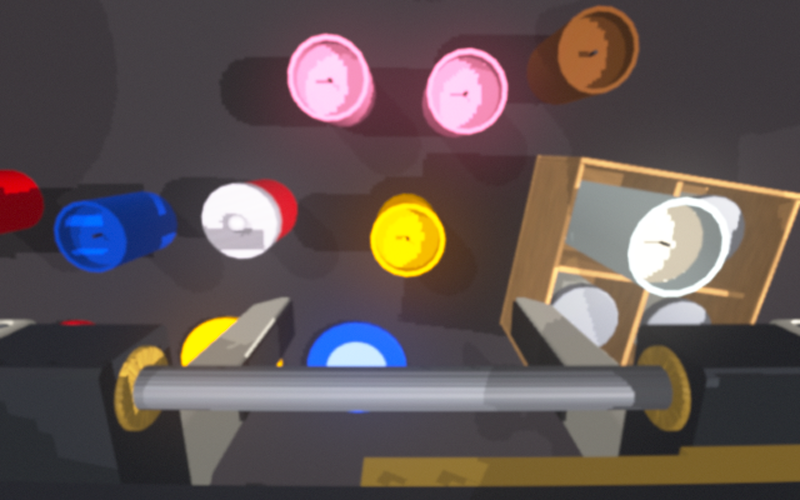

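The wrist view shows yellow centred at native (326,190) between the fingers' planes, with jar, blue and carton clear on both sides. I'll descend and grip.

Request:
step_arm --deltas '[{"offset":[0.2,0.3,3],"roll":0},{"offset":[0,0,4],"roll":0},{"offset":[0,0,4],"roll":0},{"offset":[0,0,4],"roll":0},{"offset":[0,0,3],"roll":0},{"offset":[0,0,1.3],"roll":0},{"offset":[0,0,0],"roll":0}]'

```text
t: 4.97
tool_pos: [0.4777, 0.1918, 0.0253]
orientation: [0.002, -3.14, 0.0]
force: [0.5, 0.1, -0.0]
opening: 0.093
```

Request:
step_arm --deltas '[{"offset":[0,0,0],"roll":0},{"offset":[0,0,0],"roll":0},{"offset":[0,0,0],"roll":0},{"offset":[0,0,0],"roll":0},{"offset":[0,0,0],"roll":0},{"offset":[0,0,0],"roll":0}]' --fingers 4.5 --grip_force 20

```text
t: 5.72
tool_pos: [0.4787, 0.1914, 0.026]
orientation: [-0.0, 3.141, 0.0]
force: [-0.6, -1.1, 3.9]
opening: 0.0553
```

Request:
step_arm --deltas '[{"offset":[0,0,-1],"roll":0},{"offset":[0,0,-3],"roll":0},{"offset":[0,0,-4],"roll":0},{"offset":[0,0,-3],"roll":0},{"offset":[-2,-2.6,0],"roll":0},{"offset":[-3.4,-4,0],"roll":0},{"offset":[-3.4,-4,0],"roll":0},{"offset":[-3.4,-4,0],"roll":0},{"offset":[-2,-3,0],"roll":0},{"offset":[0,0,0],"roll":0},{"offset":[0,0,0],"roll":0}]'

```text
t: 7.1
tool_pos: [0.6198, 0.0158, 0.1352]
orientation: [-0.0, -3.14, -0.001]
force: [-0.3, 0.4, -3.1]
opening: 0.0553
```

Run:
```python
from h import *
T["candle_yellow"]=((.621,.015),.028,.11,.185)
s=robot.read_state();print(s["t"],s["tool_pos"],s["orientation"],s["force"],s["opening"])
for c in("scene","wrist","top"):
    p=cams.read_camera(c);print(c)
    for n in("candle_yellow","coaster_yellow","coaster_blue","candle_blue"): measure(p,n)
```

```text
7.1 [0.61976237 0.01579179 0.1351526 ] [-3.05339683e-04 -3.14011229e+00 -8.92700370e-04] [-0.30709161  0.44719587 -3.07166835] 0.05530309343089396
scene
candle_yellow [0.6356 0.0026] area ratio 0.45 score 0.81
coaster_yellow [0.6215 0.014 ] area ratio 0.90 score 0.94
coaster_blue [0.6289 0.1431] area ratio 0.86 score 0.89
candle_blue [ 0.4763 -0.0523] area ratio 0.99 score 0.80
wrist
candle_yellow [0.6143 0.0181] area ratio 0.73 score 0.87
coaster_yellow none
coaster_blue [0.6248 0.1428] area ratio 0.97 score 0.88
candle_blue [ 0.4902 -0.0461] area ratio 0.57 score 0.82
top
candle_yellow [0.5975 0.0155] area ratio 0.42 score 0.76
coaster_yellow [0.6056 0.0159] area ratio 0.55 score 0.66
coaster_blue [0.6199 0.1305] area ratio 0.30 score 0.60
candle_blue [ 0.4796 -0.0663] area ratio 0.32 score 0.58
```

Request:
step_arm --deltas '[{"offset":[-0.2,-0.1,2],"roll":0},{"offset":[0,0,3],"roll":0},{"offset":[0,0,2.5],"roll":0},{"offset":[0,0,1.5],"roll":0},{"offset":[0,0,0.6],"roll":0},{"offset":[0,0,0.3],"roll":0},{"offset":[0,0,0.1],"roll":0},{"offset":[0,0,0],"roll":0},{"offset":[0,0,0],"roll":0}]'

```text
t: 8.98
tool_pos: [0.6229, 0.0144, 0.0363]
orientation: [-0.0, 3.141, -0.0]
force: [-0.6, 0.6, -3.2]
opening: 0.056
```

Request:
step_arm --deltas '[{"offset":[0.1,0,0.1],"roll":0},{"offset":[0,0,0.1],"roll":0},{"offset":[0,0,0],"roll":0},{"offset":[0,0,0],"roll":0}]'

```text
t: 9.48
tool_pos: [0.6215, 0.0144, 0.034]
orientation: [-0.0, 3.142, -0.0]
force: [-3.2, 0.8, 3.0]
opening: 0.0559
```

Request:
step_arm --deltas '[{"offset":[0,0,0],"roll":0},{"offset":[0,0,0],"roll":0},{"offset":[0,0,0],"roll":0},{"offset":[0,0,-1],"roll":0},{"offset":[0,0,-3],"roll":0},{"offset":[0,0,-4],"roll":0},{"offset":[0,0,-5],"roll":0},{"offset":[0,0,-4],"roll":0},{"offset":[4.1,-4.8,0],"roll":0},{"offset":[4.1,-4.8,0],"roll":0},{"offset":[4.2,-4.8,0],"roll":0},{"offset":[4.2,-4.7,0],"roll":0}]' --fingers 9.3

```text
t: 10.98
tool_pos: [0.4564, -0.1756, 0.2046]
orientation: [-0.001, 3.14, -0.001]
force: [0.3, -1.5, -0.3]
opening: 0.093
```

Run:
```python
from h import *
T["candle_yellow"]=((.621,.015),.028,.008,.083)
s=robot.read_state();print(s["t"],s["tool_pos"],s["orientation"],s["force"],s["opening"])
for c in("scene","wrist","top"):
    p=cams.read_camera(c);print(c)
    for n in("candle_yellow","coaster_yellow","coaster_red","candle_red","candle_blue","jar"): measure(p,n)
    save(p,c+"2.png")
```

```text
10.975 [ 0.45636901 -0.17556509  0.2046463 ] [-9.68765488e-04  3.14008756e+00 -1.48992787e-03] [ 0.33021952 -1.48558894 -0.26645126] 0.09297678584510709
scene
candle_yellow [0.6215 0.015 ] area ratio 0.99 score 0.61
coaster_yellow [0.6288 0.0037] area ratio 0.47 score 0.60
coaster_red [ 0.6249 -0.1386] area ratio 0.99 score 0.79
candle_red [ 0.4544 -0.1762] area ratio 0.95 score 0.88
candle_blue [ 0.4767 -0.0527] area ratio 0.97 score 0.91
jar [0.4678 0.0593] area ratio 0.95 score 0.73
wrist
candle_yellow none
coaster_yellow none
coaster_red [ 0.6353 -0.1384] area ratio 0.42 score 0.74
candle_red [ 0.4547 -0.1755] area ratio 0.99 score 0.88
candle_blue [ 0.4757 -0.0507] area ratio 1.00 score 0.72
jar [0.4648 0.0616] area ratio 0.96 score 0.85
top
candle_yellow [0.6232 0.0154] area ratio 1.02 score 0.59
coaster_yellow [0.6106 0.015 ] area ratio 0.49 score 0.64
coaster_red [ 0.6247 -0.1405] area ratio 0.99 score 0.97
candle_red [ 0.4468 -0.1771] area ratio 0.58 score 0.51
candle_blue [ 0.4791 -0.0532] area ratio 0.95 score 0.69
jar [0.4653 0.0602] area ratio 0.87 score 0.88
```

View pics/scene2.png

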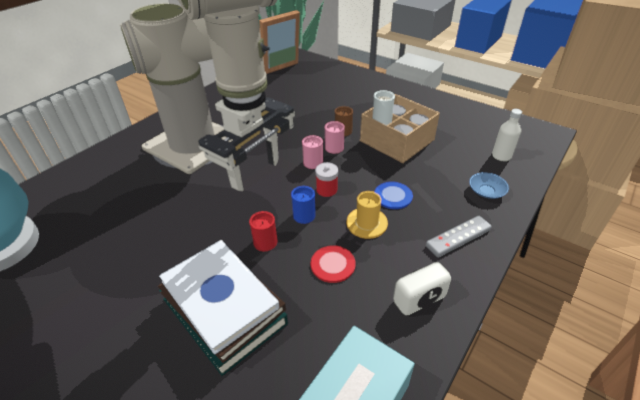

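Yellow stands upright on its coaster at scene pixel (368,215), within about 1 mm of the middle. Next is red.

Request:
step_arm --deltas '[{"offset":[0.1,0,3],"roll":0},{"offset":[0,0,4],"roll":0},{"offset":[0,0,4],"roll":0},{"offset":[0,0,4],"roll":0},{"offset":[0,0,2],"roll":0},{"offset":[0,0,0.8],"roll":0},{"offset":[0,0,0],"roll":0}]'

```text
t: 12.9
tool_pos: [0.4565, -0.1743, 0.0257]
orientation: [0.0, -3.141, -0.0]
force: [0.4, -0.1, 0.9]
opening: 0.0931
```

Request:
step_arm --deltas '[{"offset":[0,0,0],"roll":0},{"offset":[0,0,0],"roll":0},{"offset":[0,0,0],"roll":0},{"offset":[0,0,0],"roll":0},{"offset":[0,0,0],"roll":0},{"offset":[0,0,0],"roll":0}]' --fingers 4.5

```text
t: 13.65
tool_pos: [0.4568, -0.1746, 0.026]
orientation: [-0.0, 3.141, -0.001]
force: [-0.3, -1.6, 3.9]
opening: 0.0559
```

Request:
step_arm --deltas '[{"offset":[0,0,-1],"roll":0},{"offset":[0,0,-3],"roll":0},{"offset":[0,0,-4],"roll":0},{"offset":[0,0,-2],"roll":0},{"offset":[-2.5,0.6,0],"roll":0},{"offset":[-4,0.8,0],"roll":0},{"offset":[-4,0.8,0],"roll":0},{"offset":[-4,0.8,0],"roll":0},{"offset":[-2.4,0.5,0],"roll":0},{"offset":[0,0,2],"roll":0},{"offset":[0,0,2.5],"roll":0},{"offset":[0,0,0],"roll":0}]'

```text
t: 15.15
tool_pos: [0.6216, -0.1385, 0.0764]
orientation: [-0.0, -3.134, -0.004]
force: [-0.4, -0.3, -2.9]
opening: 0.0557
```

Run:
```python
from h import *
s=robot.read_state();z=s["tool_pos"][2]-.026;x=s["tool_pos"]
T["candle_red"]=(tuple(x[:2]),.028,z,z+.075)
print(s["t"],s["tool_pos"],s["orientation"],s["force"],s["opening"])
for c in("scene","wrist"):
    p=cams.read_camera(c);print(c)
    for n in("candle_red","coaster_red"): measure(p,n)
    save(p,c+"3.png")
```

```text
15.15 [ 0.62164882 -0.13850162  0.07639887] [-1.01382174e-04 -3.13402775e+00 -3.53480718e-03] [-0.44338336 -0.34762268 -2.90176583] 0.0557396983165149
scene
candle_red [ 0.6377 -0.1469] area ratio 0.47 score 0.98
coaster_red [ 0.6311 -0.1451] area ratio 0.77 score 0.63
wrist
candle_red [ 0.6198 -0.1378] area ratio 0.79 score 0.76
coaster_red none
```

Request:
step_arm --deltas '[{"offset":[0,0,2],"roll":0},{"offset":[0,0,1.2],"roll":0},{"offset":[0,0,0.4],"roll":0},{"offset":[0,0,0.2],"roll":0},{"offset":[0,0,0],"roll":0},{"offset":[0,0,0],"roll":0}]'

```text
t: 16.2
tool_pos: [0.626, -0.1394, 0.0432]
orientation: [-0.0, 3.141, -0.001]
force: [0.3, -0.3, -2.6]
opening: 0.0559
```

Request:
step_arm --deltas '[{"offset":[0,0,0.5],"roll":0},{"offset":[0,0,0.2],"roll":0},{"offset":[0,0,0.1],"roll":0},{"offset":[0,0,0.1],"roll":0},{"offset":[0,0,0],"roll":0},{"offset":[0,0,0],"roll":0}]'

```text
t: 16.95
tool_pos: [0.6257, -0.1393, 0.0341]
orientation: [-0.0, 3.141, -0.0]
force: [-3.7, 0.8, 3.0]
opening: 0.0557
```

Request:
step_arm --deltas '[{"offset":[0,0,0],"roll":0},{"offset":[0,0,0],"roll":0},{"offset":[0,0,0],"roll":0},{"offset":[0,0,-1],"roll":0},{"offset":[0,0,-3],"roll":0},{"offset":[0,0,-4],"roll":0},{"offset":[0,0,-5],"roll":0},{"offset":[0,0,-4],"roll":0},{"offset":[4.9,2.9,0],"roll":0},{"offset":[5,2.9,0],"roll":0},{"offset":[5,2.9,0],"roll":0},{"offset":[0,0,0],"roll":0}]' --fingers 9.3

```text
t: 18.45
tool_pos: [0.4733, -0.0505, 0.2034]
orientation: [0.003, -3.141, -0.001]
force: [1.1, 0.2, 0.6]
opening: 0.0927
```

Run:
```python
from h import *
T["candle_red"]=((.625,-.139),.028,.008,.083)
s=robot.read_state();print(s["t"],s["tool_pos"],s["orientation"],s["force"],s["opening"])
for c in("scene","wrist","top"):
    p=cams.read_camera(c);print(c)
    for n in("coaster_blue","candle_red","candle_blue","jar"): measure(p,n)
    save(p,c+"4.png")
```

```text
18.45 [ 0.473289   -0.05047775  0.20342179] [ 2.85716707e-03 -3.14067545e+00 -7.39814343e-04] [1.05164196 0.15818211 0.63653262] 0.0927131920711965
scene
coaster_blue [0.6269 0.1441] area ratio 0.94 score 0.67
candle_red [ 0.6238 -0.1387] area ratio 0.96 score 0.56
candle_blue [ 0.4764 -0.0525] area ratio 0.92 score 0.62
jar [0.4678 0.061 ] area ratio 1.01 score 0.57
wrist
coaster_blue none
candle_red [ 0.6404 -0.1428] area ratio 0.50 score 0.80
candle_blue [ 0.4755 -0.0509] area ratio 0.97 score 0.58
jar [0.4644 0.0623] area ratio 0.97 score 0.88
top
coaster_blue [0.6242 0.1416] area ratio 1.01 score 0.61
candle_red none
candle_blue [ 0.4671 -0.0543] area ratio 0.48 score 0.51
jar none
```

View pics/scene4.png

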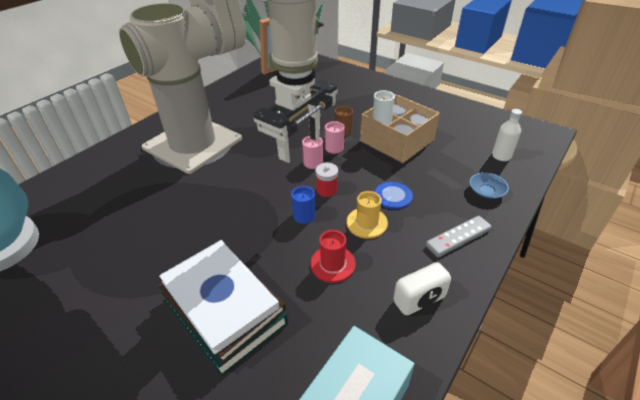

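Red stands upright on its coaster at scene pixel (333,255), within about 1 mm. Next is blue.

Request:
step_arm --deltas '[{"offset":[0,0,3],"roll":0},{"offset":[0,0,4],"roll":0},{"offset":[0,0,4],"roll":0},{"offset":[0,0,4],"roll":0},{"offset":[0,0,2],"roll":0},{"offset":[0,0,0.8],"roll":0},{"offset":[0,0,0],"roll":0}]'

```text
t: 20.08
tool_pos: [0.4765, -0.0523, 0.0257]
orientation: [0.0, -3.141, -0.0]
force: [0.4, -0.6, 0.6]
opening: 0.0928
```

Request:
step_arm --deltas '[{"offset":[0,0,0],"roll":0},{"offset":[0,0,0],"roll":0},{"offset":[0,0,0],"roll":0},{"offset":[0,0,0],"roll":0},{"offset":[0,0,0],"roll":0},{"offset":[0,0,0],"roll":0}]' --fingers 4.5

```text
t: 20.82
tool_pos: [0.4767, -0.0524, 0.0259]
orientation: [-0.0, 3.141, -0.0]
force: [-0.9, 0.6, 3.9]
opening: 0.0559
```

Request:
step_arm --deltas '[{"offset":[0,0,-1],"roll":0},{"offset":[0,0,-3],"roll":0},{"offset":[0,0,-4],"roll":0},{"offset":[0,0,-4],"roll":0},{"offset":[-1.8,2.4,0],"roll":0},{"offset":[-3.5,4.5,0],"roll":0},{"offset":[-3.5,4.5,0],"roll":0},{"offset":[-3.5,4.5,0],"roll":0},{"offset":[-2.5,3.5,0],"roll":0},{"offset":[0,0,2.5],"roll":0},{"offset":[0,0,4],"roll":0},{"offset":[0,0,1],"roll":0}]'

```text
t: 22.32
tool_pos: [0.6215, 0.1415, 0.0669]
orientation: [0.001, -3.135, 0.002]
force: [-0.9, 0.0, -2.3]
opening: 0.0558
```

Request:
step_arm --deltas '[{"offset":[0,0,1],"roll":0},{"offset":[0,0,0.5],"roll":0},{"offset":[0,0,0],"roll":0},{"offset":[0,0,0],"roll":0}]'

```text
t: 22.82
tool_pos: [0.6252, 0.1418, 0.0568]
orientation: [-0.0, 3.14, 0.0]
force: [-0.3, 0.4, -3.2]
opening: 0.0556
```

Request:
step_arm --deltas '[{"offset":[0,0,1],"roll":0},{"offset":[0,0,0.5],"roll":0},{"offset":[0,0,0.3],"roll":0},{"offset":[0,0,0.2],"roll":0},{"offset":[0,0,0.1],"roll":0},{"offset":[0,0,0.1],"roll":0},{"offset":[0,0,0],"roll":0},{"offset":[0,0,0],"roll":0}]'

```text
t: 23.82
tool_pos: [0.6247, 0.1418, 0.0339]
orientation: [-0.0, 3.141, 0.0]
force: [-1.2, 0.0, -0.8]
opening: 0.0556
```

Request:
step_arm --deltas '[{"offset":[0,0,0],"roll":0},{"offset":[0,0,0],"roll":0},{"offset":[0,0,0],"roll":0},{"offset":[0,0,-1],"roll":0},{"offset":[0,0,-4],"roll":0},{"offset":[0,0,-5],"roll":0},{"offset":[0,0,-5],"roll":0},{"offset":[0,0,-4],"roll":0},{"offset":[4,5,0],"roll":0},{"offset":[4,5,0],"roll":0},{"offset":[4,5,0],"roll":0},{"offset":[4,5,0],"roll":0}]' --fingers 9.3

```text
t: 25.32
tool_pos: [0.467, 0.3383, 0.2248]
orientation: [0.0, 3.14, 0.001]
force: [1.0, -0.6, 0.1]
opening: 0.093
```

Run:
```python
from h import *
T["candle_blue"]=((.625,.1415),.028,.008,.083)
T["candle_red"]=((.625,-.139),.028,.008,.083)
T["candle_yellow"]=((.621,.015),.028,.008,.083)
s=robot.read_state();print(s["t"],s["tool_pos"],s["orientation"],s["force"],s["opening"])
for c in("scene","top","wrist"):
    p=cams.read_camera(c);print(c)
    for n in("candle_blue","candle_yellow","candle_red","jar","candle_tall"): measure(p,n)
    save(p,c+"5.png",None,1.25)
a=cams.read_camera("wrist");print(proj(a,(.465,.342,.154)),a["shot"])
```

```text
25.325 [0.46700657 0.3382933  0.22477165] [2.0839315e-04 3.1403526e+00 1.2960120e-03] [ 1.0255441  -0.58859145  0.14151872] 0.09296677411725279
scene
candle_blue [0.6241 0.1427] area ratio 0.96 score 0.90
candle_yellow [0.6215 0.0146] area ratio 0.96 score 0.73
candle_red [ 0.6239 -0.139 ] area ratio 1.01 score 0.65
jar [0.4656 0.0611] area ratio 0.89 score 0.98
candle_tall [0.4728 0.3357] area ratio 1.15 score 0.68
top
candle_blue [0.6234 0.1415] area ratio 0.98 score 0.73
candle_yellow [0.6212 0.0142] area ratio 0.94 score 0.93
candle_red [ 0.6226 -0.14  ] area ratio 0.96 score 0.80
jar [0.4669 0.0621] area ratio 1.10 score 0.68
candle_tall [0.4458 0.3263] area ratio 0.37 score 0.50
wrist
candle_blue none
candle_yellow none
candle_red none
jar [0.4643 0.0657] area ratio 0.95 score 0.88
candle_tall [0.4632 0.3468] area ratio 1.10 score 0.63
[326.22234714 212.75887927] 23
```

View pics/scene5.png

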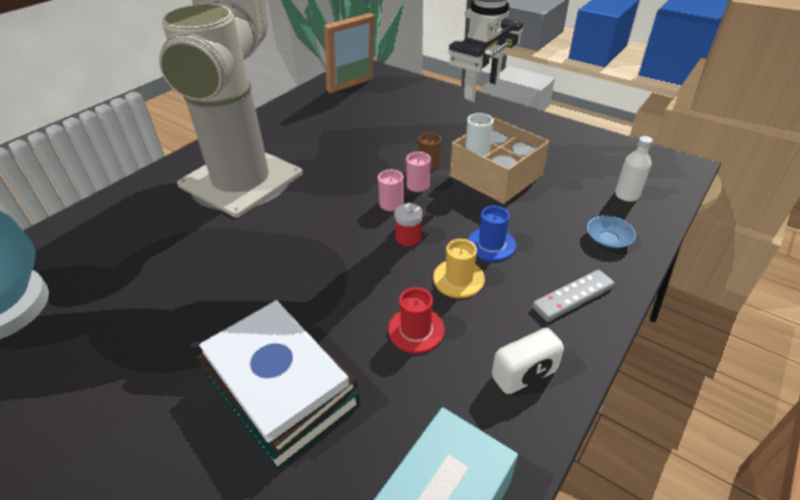

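View pics/wrist5.png

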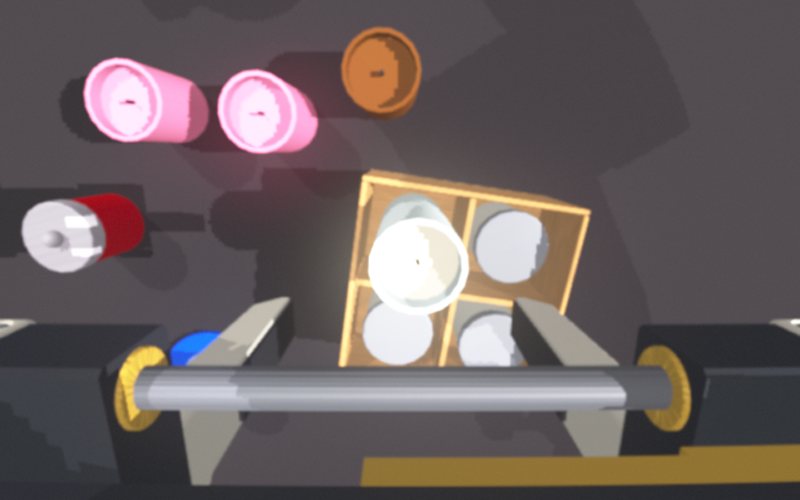

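All three small candles stand upright on their own coasters: blue at display (494,225), yellow (460,260), red (416,312). The fit residuals are 2 mm or less. The wrist view puts the tall candle's rim centre at native (334,213), which gives about (0.465, 0.346). I'll descend on it.

Request:
step_arm --deltas '[{"offset":[0,0.4,0],"roll":0},{"offset":[0,0,2],"roll":0},{"offset":[0,0,3],"roll":0},{"offset":[0,0,3],"roll":0},{"offset":[0,0,2],"roll":0},{"offset":[0,0,1],"roll":0},{"offset":[0,0,0.4],"roll":0},{"offset":[0,0,0],"roll":0},{"offset":[0,0,0],"roll":0}]'

```text
t: 27.4
tool_pos: [0.4689, 0.3413, 0.1108]
orientation: [-0.0, 3.14, 0.001]
force: [1.2, -0.5, -0.5]
opening: 0.093
```

Request:
step_arm --deltas '[{"offset":[0,0,0],"roll":0},{"offset":[0,0,0],"roll":0},{"offset":[0,0,0],"roll":0},{"offset":[0,0,0],"roll":0},{"offset":[0,0,0],"roll":0},{"offset":[0,0,0],"roll":0}]' --fingers 4.7 --grip_force 25

```text
t: 28.15
tool_pos: [0.4684, 0.3413, 0.1099]
orientation: [-0.0, 3.141, 0.001]
force: [0.2, 1.6, 2.2]
opening: 0.0583
```

Request:
step_arm --deltas '[{"offset":[0,0,-0.5],"roll":0},{"offset":[0,0,-1.5],"roll":0},{"offset":[0,0,-2.5],"roll":0},{"offset":[0,0,-3],"roll":0},{"offset":[0,0,-3],"roll":0},{"offset":[0,0,-2],"roll":0},{"offset":[0,0,-1],"roll":0},{"offset":[0,0,0],"roll":0},{"offset":[0,0,0],"roll":0},{"offset":[0,0,0],"roll":0}]'

```text
t: 29.4
tool_pos: [0.4677, 0.3406, 0.2432]
orientation: [0.0, -3.14, 0.002]
force: [0.4, -0.0, -6.1]
opening: 0.058
```

Run:
```python
from h import *
s=robot.read_state();print(s["t"],s["tool_pos"],s["orientation"],s["force"],s["wrist_torque"],s["opening"])
p=cams.read_camera("scene");x=s["tool_pos"];z=x[2]-.106
T["candle_tall"]=((x[0]-.003,x[1]),.029,z,x[2])
measure(p,"candle_tall");c=proj(p,(x[0],x[1],z+.08)).astype(int)
save(p,"s6.png",(c[0]-70,c[1]-60,c[0]+70,c[1]+60),5)
```

```text
29.4 [0.46769592 0.34058873 0.24322183] [ 3.46977491e-04 -3.13964516e+00  1.88373947e-03] [ 0.3870982  -0.04221527 -6.06197299] [0.01464302 0.02073902 0.01361924] 0.05804675728641773
candle_tall none
```

View pics/s6.png

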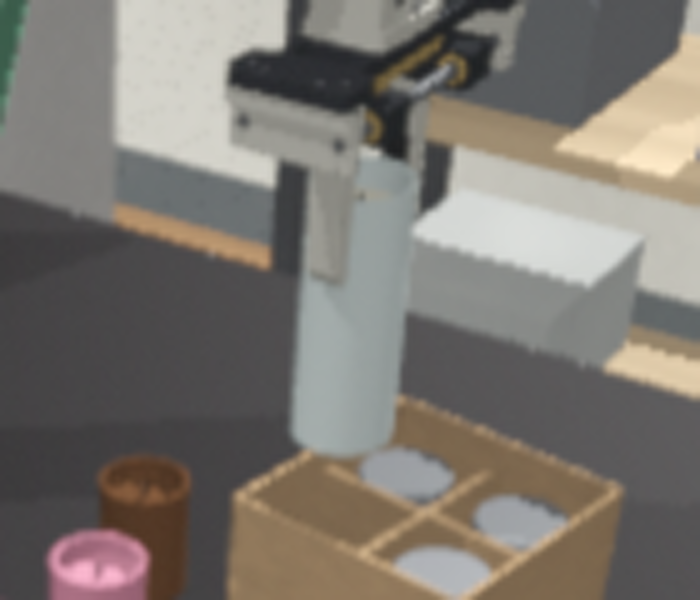

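The tall candle is lifted and hangs parallel to the fingers, its underside clear of the carton at crop (340,450). I'll carry it over to the books.

Request:
step_arm --deltas '[{"offset":[-0.3,-2,0],"roll":0},{"offset":[-0.3,-4,0],"roll":0},{"offset":[-0.3,-5,0],"roll":0},{"offset":[-0.3,-5,0],"roll":0},{"offset":[-0.3,-5,0],"roll":0},{"offset":[-0.3,-5,0],"roll":0},{"offset":[-0.3,-5,0],"roll":0},{"offset":[-0.3,-5,0],"roll":0},{"offset":[-0.3,-5,0],"roll":0},{"offset":[-0.3,-5,0],"roll":0},{"offset":[-0.3,-5,0],"roll":0},{"offset":[-0.3,-5,0],"roll":0}]'

```text
t: 31.0
tool_pos: [0.5035, -0.2215, 0.2448]
orientation: [0.001, 3.141, -0.001]
force: [0.7, 0.2, -4.4]
opening: 0.058
```

Request:
step_arm --deltas '[{"offset":[-0.3,-5,0],"roll":0},{"offset":[-0.3,-4.5,0],"roll":0},{"offset":[-0.2,-3.5,0],"roll":0},{"offset":[0,-2,0],"roll":0},{"offset":[0,0,0],"roll":0},{"offset":[0,0,0],"roll":0},{"offset":[0,0,0],"roll":0}]'

```text
t: 31.88
tool_pos: [0.5126, -0.3679, 0.2448]
orientation: [-0.002, 3.141, 0.0]
force: [0.2, 0.6, -5.2]
opening: 0.0576
```

Run:
```python
from h import *
s=robot.read_state();print(s["t"],s["tool_pos"],s["orientation"],s["force"],s["opening"])
x=s["tool_pos"];z=x[2]-.106
for c in("scene","wrist"):
    p=cams.read_camera(c);save(p,c+"7.png")
    try: print(motif(p))
    except Exception as e: print(e)
    b=cams.pinpoint(p,"candle_tall");print([(d["xy"],d["score"],atz(p,d["xy"],z)) for d in b[:2]])
    if c=="scene":
        im=p["pixels"].copy();cv2.polylines(im,[cyl(p,(x[0]-.003,x[1]),.029,z,z+.15).astype(int)],True,(255,0,0))
        p=dict(p,pixels=im);k=proj(p,x).astype(int);save(p,"s7.png",(k[0]-90,k[1]-70,k[0]+90,k[1]+90),3.5)
```

```text
31.875 [ 0.51263955 -0.36794843  0.24484884] [-2.30713532e-03  3.14144920e+00  2.36174284e-04] [ 0.19257498  0.57648843 -5.19119567] 0.05758054622307017
(array([ 0.51217865, -0.36899452]), np.int32(608))
[([211.1, 267.3], 0.7, array([ 0.50716491, -0.36454719,  0.13884884]))]
(array([ 0.48958917, -0.36717151]), np.int32(582))
[([322.5, 203.4], 0.6, array([ 0.51136681, -0.3656672 ,  0.13884884]))]
```

View pics/s7.png

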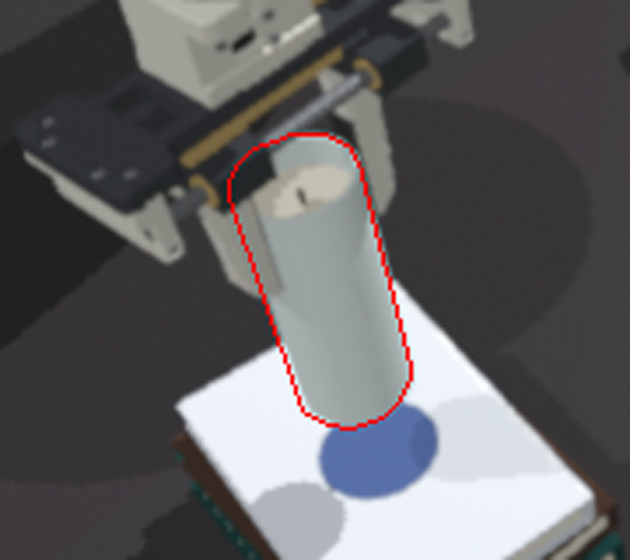

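The outline drawn at tool x −3 mm matches the hanging candle, which is vertical, with its underside at about crop (350,425) above the motif. I'll lower it.

Request:
step_arm --deltas '[{"offset":[-0.15,-0.05,1],"roll":0},{"offset":[0,0,1.5],"roll":0},{"offset":[0,0,1.2],"roll":0},{"offset":[0,0,0.8],"roll":0},{"offset":[0,0,0.4],"roll":0},{"offset":[0,0,0.2],"roll":0},{"offset":[0,0,0],"roll":0},{"offset":[0,0,0],"roll":0}]'

```text
t: 33.08
tool_pos: [0.5141, -0.3697, 0.1942]
orientation: [-0.0, 3.141, -0.001]
force: [-0.6, -0.2, -4.4]
opening: 0.0573
```

Request:
step_arm --deltas '[{"offset":[0,0,0.2],"roll":0},{"offset":[0,0,0.1],"roll":0},{"offset":[0,0,0.1],"roll":0},{"offset":[0,0,0.1],"roll":0},{"offset":[0,0,0],"roll":0},{"offset":[0,0,0],"roll":0}]'

```text
t: 33.83
tool_pos: [0.5139, -0.3696, 0.1887]
orientation: [-0.0, 3.142, -0.0]
force: [0.8, -0.8, -4.7]
opening: 0.0577
```

Request:
step_arm --deltas '[{"offset":[0,0.05,0.1],"roll":0},{"offset":[0,0,0.1],"roll":0},{"offset":[0,0,0],"roll":0},{"offset":[0,0,0],"roll":0}]'

```text
t: 34.33
tool_pos: [0.5139, -0.3691, 0.1866]
orientation: [0.0, -3.142, 0.0]
force: [-0.4, -0.6, -4.6]
opening: 0.0577
```

Request:
step_arm --deltas '[{"offset":[0,0,0.1],"roll":0},{"offset":[0,0,0],"roll":0},{"offset":[0,0,0],"roll":0}]'

```text
t: 34.7
tool_pos: [0.5141, -0.3692, 0.1861]
orientation: [-0.0, 3.141, -0.001]
force: [-1.0, 1.0, -1.6]
opening: 0.0582
```

Request:
step_arm --deltas '[{"offset":[0,0,0.05],"roll":0},{"offset":[0,0,0],"roll":0},{"offset":[0,0,0],"roll":0}]'

```text
t: 35.08
tool_pos: [0.5142, -0.3692, 0.186]
orientation: [-0.001, 3.141, -0.001]
force: [-1.1, 3.2, 5.3]
opening: 0.0579
```

Request:
step_arm --deltas '[{"offset":[0,0,0],"roll":0},{"offset":[0,0,0],"roll":0},{"offset":[0,0,0],"roll":0},{"offset":[0,0,0],"roll":0},{"offset":[0,0,-1],"roll":0},{"offset":[0,0,-3],"roll":0},{"offset":[0,0,-4],"roll":0},{"offset":[0,0,-2],"roll":0},{"offset":[4,2,0],"roll":0},{"offset":[4,4,0],"roll":0},{"offset":[4,4,0],"roll":0},{"offset":[0,4,0],"roll":0}]' --fingers 9.3

```text
t: 36.58
tool_pos: [0.3918, -0.2282, 0.2849]
orientation: [-0.003, -3.141, 0.0]
force: [0.8, 0.3, -0.4]
opening: 0.0932
```

Run:
```python
from h import *
T.update({"candle_blue":((.625,.1415),.028,.008,.083),"candle_red":((.625,-.139),.028,.008,.083),"candle_yellow":((.621,.015),.028,.008,.083),"candle_tall":((.511,-.368),.029,.08,.23)})
s=robot.read_state();print(s["t"],s["tool_pos"],s["force"],s["opening"])
for c in("scene","top"):
    p=cams.read_camera(c);print(c)
    for n in("candle_blue","candle_yellow","candle_red","jar","candle_tall"): measure(p,n)
    save(p,c+"8.png",None,1.25)
```

```text
36.575 [ 0.39181892 -0.22819025  0.28489056] [ 0.83645708  0.25752518 -0.44552407] 0.09322282434945042
scene
candle_blue [0.6241 0.1425] area ratio 0.97 score 0.59
candle_yellow [0.6207 0.0161] area ratio 1.03 score 0.72
candle_red [ 0.6236 -0.1379] area ratio 1.04 score 0.78
jar [0.4676 0.0601] area ratio 0.95 score 0.98
candle_tall [ 0.5101 -0.3681] area ratio 1.05 score 0.72
top
candle_blue [0.6232 0.1417] area ratio 0.88 score 0.82
candle_yellow [0.6223 0.0153] area ratio 0.89 score 0.92
candle_red [ 0.6232 -0.1402] area ratio 0.95 score 0.70
jar [0.4646 0.0634] area ratio 0.90 score 0.54
candle_tall none
```

View pics/scene8.png

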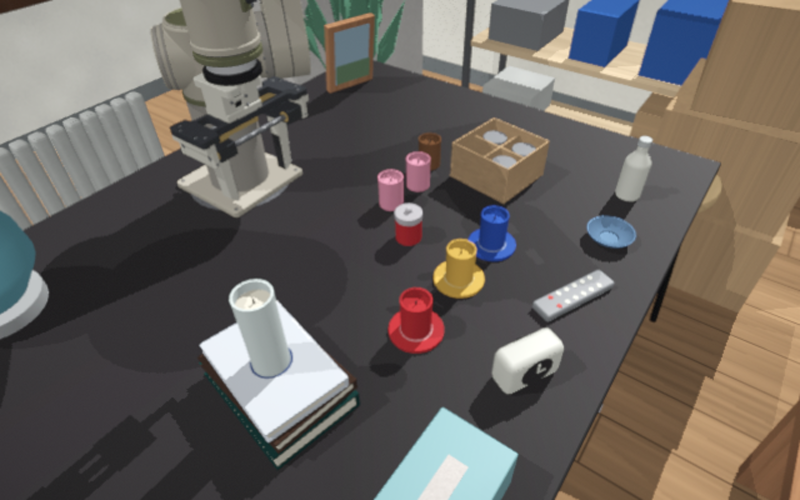

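View pics/top8.png

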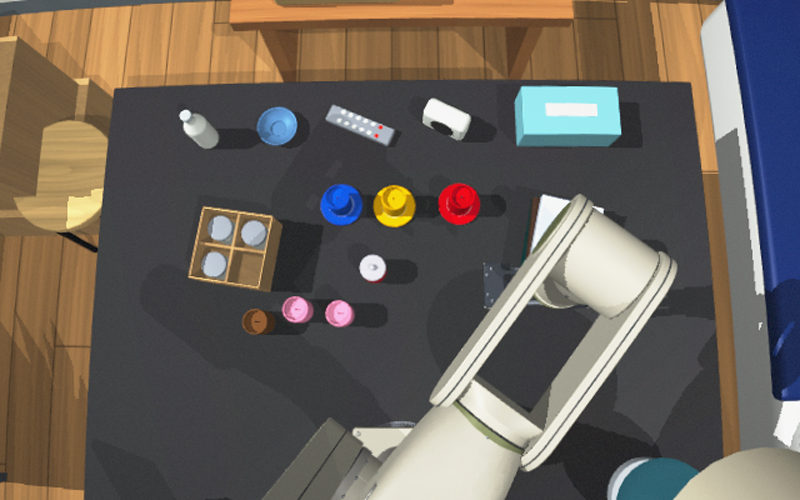

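The scene view shows the tall candle upright inside the blue ring of the motif at (270,360). The small candles stand on their own coasters, the jar is at (408,225) where it began, and the arm is clear of everything. I'll let the arm settle, then hand in.

Request:
step_arm --deltas '[{"offset":[0,0,0],"roll":0},{"offset":[0,0,0],"roll":0},{"offset":[0,0,0],"roll":0}]'

```text
t: 37.55
tool_pos: [0.3939, -0.2291, 0.2852]
orientation: [-0.0, 3.142, -0.0]
force: [0.4, -1.1, -0.3]
opening: 0.0928
```

```bash
python3 -c "
from plant import robot
print(robot.close_job())"
```

```text
the job is handed in; nothing more can be done
None
```

The job is handed in at about 37.5 s of the 112 s allowed. I placed yellow, then red, then blue, each upright on the coaster of its own colour. After that I lifted the tall candle out of the carton and set it on the motif of the top book.

- **Small candles:** the last camera fits put each about 2 mm or less from the middle of its coaster.
- **Tall candle:** the scene camera puts it about 1–2 mm from the motif's centre. It looks upright, with the motif's ring showing around its base. The arm hid it from the top camera, so that view did not confirm it.
- **Jar:** it was not touched and reads the same position as at the start, within the 3–4 mm by which the cameras differ.
- **Forces and clearance:** I set every candle down onto light contact, and the highest wrist force in the readings at the end of each move was about 6 N. The gripper is open and clear of everything.

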